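# Lock the basket base in the weaving jig

### The job

Lock the round wooden basket base into its jig: with the fingertips, gently push the red knob along the long leg of the L-shaped slot to the corner, then push it sideways along the short leg until the pin is fully home at the slot's end, where its broad washer reaches over the rim of the base. Only push the knob, do not grip it or lift it, and leave the basket base and all the other things on the table where they are.

Things in the scene. Friction and masses are not known exactly. Their poses are not given: they have to be found in the camera images.
- jig: Fixed jig: dark wooden board, 12 mm thick, x -125 to +90, y -60 to +240 mm, with a bright aluminium plate (x -125 to +45, y -45 to +61 mm) whose flat top is 32 mm above the table and has an L-shaped slot. Origin: under the slot's corner, at table height. z up; long leg from the corner along -x, short leg along +y, towards the basket base. Turned at most 0.5 rad from the robot's x axis.
- slot_start (a point): Where the pin's axis stands when it is at the outer end of the long leg: 85 mm from the corner, at the plate's top. The axes are the jig's.
- slot_corner (a point): The corner of the slot (crossing of the centre lines), at the plate's top. The slot is 15 mm wide and the pin 11 mm, so the pin has 2 mm of play to each side. The axes are the jig's.
- slot_end (a point): Where the pin's axis stands when it is fully home against the end of the short leg: 45 mm from the corner, at the plate's top. The axes are the jig's.
- latch: The latch: upright red cylindrical knob, 30 mm in diameter, on a steel washer (64 mm across, 4 mm thick) that slides flat on the plate; an 11 mm pin below runs in the slot and a flange under the plate holds it captive. Origin: on the pin's axis, at the washer's underside. z up; turns freely about z. 0.1 to 0.2 kg; slides with 1 to 3 N and stays where left. Starts in the outer part of the long leg.
- knob_top (a point): Centre of the top of the red knob, 48 mm above the washer's underside (80 mm above the table); the knob's straight side runs from 4 to 48 mm above that underside. The slot's ends are rigid stops. The latch counts as gripped or forced when the fingers bear on it with more than 35 N in all.
- base_disc: The basket base: a loose drilled plywood disc, 160 mm in diameter, 6 mm thick, lying on a round boss between three brass pegs (8 mm thick, ending 38 mm above the table), its centre 146 mm from the slot's corner along the jig's +y. Origin: centre of its underside, 24 mm above the table. Its top is 2 mm lower than the plate's, so the washer passes over its rim without touching.
- weight: Bystander: brass weight, 36 mm in diameter, 46 mm high, standing on the jig's board near the basket base. Origin: centre of its underside.
- bodkin: Bystander: bodkin with a dark wooden handle, 180 mm long and 22 mm thick, lying on the table beside the jig, on the side away from the basket base. Origin: on its underside at the front end of the handle, x towards the tip.
- knife: Bystander: knife with a yellow handle, 190 mm long, 18 mm high, lying along its x, on the robot's right. Origin: underside, near the blade's root.
- secateurs: Bystander: green-handled secateurs, 205 mm long, 18 mm high, lying along their x, on the robot's right. Origin: underside, near the pivot.
- cup: Bystander: white plastic cup, 76 mm across, 90 mm high, standing on the robot's left. Origin: centre of its underside.
- bottle: Bystander: dark bottle with a red cap, 72 mm in diameter, 220 mm high, standing on the robot's left. Origin: centre of its underside.
- basket: Bystander: round wicker basket, about 190 mm across, 110 mm high, standing on the robot's left. Origin: centre of its underside.
Things that resemble listed ones, but are neither listed nor needed, are in the scene too. What is shaped like the latch but black, pink or purple is not meant.

How it is judged (in metres and radians):
On the way:
1. the pin has been pushed along the long leg into the corner of the slot (x of latch in the frame of jig above -0.006 m and y of latch in the frame of jig below 0.01 m).
At the end, for the whole second after the job is handed in: The pin stands at the end of the short leg (within 4 mm of fully home, 5 mm of its centre line), the latch upright (0.1 rad), at rest, not raised by 4 mm; the basket base within 10 mm of where it lay, the weight within 15 mm and the other things within 20 mm (y of latch in the frame of jig between 0.041 and 0.049 m and x of latch in the frame of jig between -0.005 and 0.005 m and z of latch in the frame of jig between 0.029 and 0.036 m and angle between latch's own z axis and vertical below 0.1 rad and linear speed of each of latch, base_disc below 0.01 m/s and distance of base_disc from where it was at the start of the episode below 0.01 m and distance of weight from where it was at the start of the episode below 0.015 m and distance of each of bodkin, knife, secateurs, cup, bottle, basket from where it was at the start of the episode below 0.02 m); the robot touches nothing.
It fails at once if the latch is lifted (4 mm) or tipped (0.2 rad) (z of latch in the frame of jig above 0.036 m or angle between latch's own z axis and vertical above 0.2 rad).
It fails at once if the latch is gripped or forced (more than 35 N of finger force on it) (contact force between the fingers and latch above 35 N).
It fails at once if the basket base is shifted by 10 mm or more (distance of base_disc from where it was at the start of the episode above 0.01 m).
It fails at once if another thing is moved: the weight by 15 mm, the rest by 20 mm (distance of weight from where it was at the start of the episode above 0.015 m or distance of any of bodkin, knife, secateurs, cup, bottle, basket from where it was at the start of the episode above 0.02 m).
It also fails if it takes over 43 s, if anything falls off the work surface, if the arm or the gripper's body presses on something with over 40 N, if the wrist force passes 120 N, or if a joint passes its speed limit or range.

### The arm

A 6-joint arm with a two-finger parallel gripper is mounted at the origin on the work surface. World frame = base frame: x ahead of the robot, y to its left, z up, the work surface at z = 0. Lengths are in mm, angles in rad, forces in N, time in s.
With the tool pointing down it reaches from about 275 to 1000 mm from the base axis. Payload 8.4 kg.
Tool frame: the origin (TCP) lies at the very end of the fingers, on their centre line; the grasp point (between the pads) lies 19 mm behind it (r.tcp_to_grasp is the distance from the TCP to the grasp point, in mm); z points along the fingers, y is the line along which they close (so a half turn about z gives the same grasp; the last joint's range is limited). The gripper opens to 85 mm and grips with 20 to 120 N. Pads are 22 mm wide; open, the fingers measure 114 mm over their backs; the gripper's body (76 mm by 85 mm) begins 54 mm behind the grasp point. The pads swing forward as they close: fully open they stand 13 mm farther back than shut.
Start: joints at [1.346, 0.353, 1.633, -0, 1.155, -0.002], TCP at [138.099, 609.554, 231.281] pointing down, gripper open.
Joint ranges: [-2.63, 2.63], [-0.92, 2.1], [0.06, 2.66], [-1.3, 4.44], [0, 2.69], [-3.02, 3.02]. Speed limits (rad/s): [2.22, 2.22, 2.79, 3.14, 3.14, 3.14].

### API

Orientations are given as [roll, pitch, yaw] about the fixed x, y, z axes, in that order (R = Rz(yaw) Ry(pitch) Rx(roll)).
In Python, from rig import r gives the robot as it stands. The module is installed in compiled form; this text tells all that it offers.
- The arm moves only by the tool play_rows, never from a script. Its argument "rows" is a list of rows, each an object with "dp": the shift along the tool's x, y, z in units of 40 mm (1.0 is 40 mm), a list of three; "turn": the turn, a rotation vector about the tool's x, y, z in units of 6 degrees (1.0 is 6 degrees), a list of three; "fingers": the closure, from 0 (fully open) to 1 (shut). In form: [{"dp": [tx, ty, tz], "turn": [wx, wy, wz], "fingers": fingers}, ...]. A call has 1 to 5 rows; each row shifts and turns the commanded pose from where the row before left it, along the tool's axes as they then stand; what a row does not reach is not made up. A row lasts 1/12 s, in which the tool goes at most 41.7 mm and 7.16 degrees, less where a joint would pass 70% of its speed; a pose out of reach is approached as far as the arm can. A call is refused whole if a number of a shift passes 1 or a number of a turn 1, either way. A call with a gripper value outside its range is refused whole. The fingers move at their own pace and stop on an object; "force" is the grip in N (left out, the last holds). Time passes only in rows, so rows that do not move let the fingers close. It gives the time, the measured TCP pose, the force, the opening and the grip force at its end, in the units of the state.
- r.sense(): the state, without advancing time (a new reading comes with each control period).
- r.grab_frame(name): name is "scene" or "top" or "wrist"; returns a dict with "pixels" (420x560x3 uint8, red, green, blue), "fx", "fy", "cx", "cy" (pixels), "pose" (4x4, takes a point from camera to world coordinates). Camera axes: x right, y down, z forward; pixel columns grow to the right and rows downward; lengths in mm; the calibration is good to about 2 mm. A picture is of the moment at which its call begins. There is no depth.
- r.sign_off(): hands the job in; it is judged then, once.
The state is a dict: "clock": time; "qpos": joint angles; "qvel": joint speeds; "joint_efforts": joint torques, N m; "eef_pos": TCP position; "tcp_rot": TCP orientation; "contact_force": force on the tool from outside, world axes, zero at the start; "wrist_torque": the same for the moment, N m; "opening": opening from 0.0 (shut) to 1.0 (fully open); "grasp_force": force on a finger pad.
Only numpy, scipy, OpenCV 4.12 (cv2) and the standard library are available. Lean on these libraries where they do the work, as an engineer would, in place of code of your own. Each camera call takes 0.05 s, during which the arm holds its last target. There are 200 camera calls.

## Working session

There is one attempt and no reset: what is moved stays moved. The work goes in short steps, Python scripts to look and compute and a tool call to move; the robot and the scene stay as the last step left them, time stands still between calls to the robot, and variables do not carry over. Pictures are saved under pics/ and viewed, at most 10 in all, crops included, and the job is handed in when it is done.

Besides the shell and the picture viewer there is one more tool, called after "Request:" in YAML: its name, and indented under it one key for each argument. play_rows: Moves the arm, as the interface text tells. Its arguments: {"type":"object","properties":{"rows":{"type":"array"},"force":{"type":"number"}},"required":["rows"]}

```bash
mkdir -p pics
python3 - <<'E'
from rig import r
import cv2, numpy as np, pickle
s=r.sense(); print(s['clock'],s['eef_pos'],s['tcp_rot'])
for n in("scene","top"):
    f=r.grab_frame(n); pickle.dump(f,open(n+'.pkl','wb'))
    cv2.imwrite(f'pics/{n}0.png',cv2.cvtColor(f['pixels'],cv2.COLOR_RGB2BGR)); print(n,f['fx'],f['cx'],f['cy'],np.round(f['pose'],3).tolist())
E
```

```text
0.0 [137.99757839 609.07989457 230.52744361] [-3.14016460e+00  1.93062171e-05  2.91882915e+00]
scene 401.30449209787054 278.55331678654915 208.75821582709528 [[0.855, 0.413, -0.313, 936.074], [0.519, -0.674, 0.525, -647.879], [0.006, -0.612, -0.791, 1100.024], [0.0, 0.0, 0.0, 1.0]]
top 509.80981317648803 286.7013338144861 209.73792480478858 [[-0.022, -0.989, 0.144, 302.23], [-1.0, 0.02, -0.013, 28.158], [0.01, -0.144, -0.99, 1642.871], [0.0, 0.0, 0.0, 1.0]]
```

View pics/top0.png

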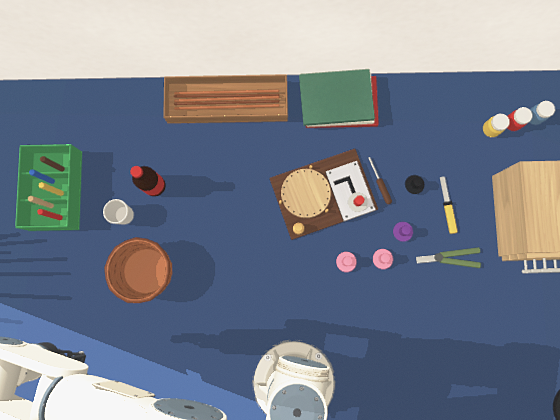

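View pics/scene0.png

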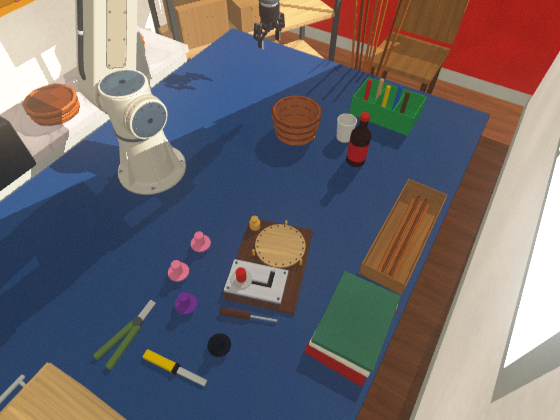

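The top view shows the candidates for the red knob:
- Red knob on the plate at (359,201).
- Pink look-alikes at (346,261) and (383,259).
- Purple look-alike at (403,231).
- Black look-alike at (414,184).
- Red bottle cap at (137,172).

I choose (359,201), which is at (241,274) in the scene view. Next I'll measure and check it in one close crop.

```bash
cat > h.py <<'E'
import numpy as np, cv2, pickle
def ray(f,uv,z):
    uv=np.atleast_2d(uv).astype(float); T=np.array(f['pose'])
    d=np.c_[(uv[:,0]-f['cx'])/f['fx'],(uv[:,1]-f['cy'])/f['fy'],np.ones(len(uv))]@T[:3,:3].T
    o=T[:3,3]; return (o+d*((z-o[2])/d[:,2])[:,None])[:,:2]
def proj(f,P):
    T=np.array(f['pose']); c=(np.atleast_2d(P)-T[:3,3])@T[:3,:3]
    return np.c_[c[:,0]/c[:,2]*f['fx']+f['cx'],c[:,1]/c[:,2]*f['fy']+f['cy']]
def blob(m,near):
    n,l,st,c=cv2.connectedComponentsWithStats(m.astype(np.uint8))
    l2=l==0; dt=np.where(l2,1e9,0); yy,xx=np.nonzero(l)
    k=np.argmin((xx-near[0])**2+(yy-near[1])**2); return l==l[yy[k],xx[k]]
E
python3 - <<'E'
from h import *
rois={'top':(310,150,385,225,(345,195),(359,201)),'scene':(215,245,300,315,(262,292),(241,274))}
for n,(x0,y0,x1,y1,pp,kp) in rois.items():
    f=pickle.load(open(n+'.pkl','rb')); im=f['pixels']; hsv=cv2.cvtColor(im,cv2.COLOR_RGB2HSV)
    roi=np.zeros(im.shape[:2],bool); roi[y0:y1,x0:x1]=1
    al=roi&(hsv[...,1]<50)&(hsv[...,2]>165)
    b=blob(al,pp); cs,_=cv2.findContours(b.astype(np.uint8),cv2.RETR_EXTERNAL,cv2.CHAIN_APPROX_NONE)
    c=max(cs,key=cv2.contourArea)[:,0]
    w=ray(f,c,32).astype(np.float32); R=cv2.minAreaRect(w); print(n,'plate',R,np.round(cv2.boxPoints(R)).tolist())
    red=blob(roi&((hsv[...,0]<8)|(hsv[...,0]>172))&(hsv[...,1]>150)&(hsv[...,2]>120),kp)
    yy,xx=np.nonzero(red); print('red',xx.mean(),yy.mean(),red.sum(),'at z80',ray(f,(xx.mean(),yy.mean()),80), 'z58',ray(f,(xx.mean(),yy.mean()),58))
    if n=='top': A=im
    s=cv2.resize(im[y0-10:y1+10,x0-50:x1+10],None,fx=5,fy=5,interpolation=cv2.INTER_CUBIC)[:600,:800]
    cv2.imwrite(f'pics/c_{n}.png',s[...,::-1])
E
```

```text
top plate ((595.85693359375, -197.6768798828125), (170.69900512695312, 107.61058807373047), 18.184429168701172) [[498.0, -173.0], [532.0, -275.0], [694.0, -222.0], [660.0, -120.0]]
red 358.5 200.5 74 at z80 [[ 553.72634045 -215.78412023]] z58 [[ 557.26656731 -219.21801138]]
scene plate ((593.6867065429688, -199.26504516601562), (168.34593200683594, 104.59730529785156), 18.024030685424805) [[497.0, -176.0], [530.0, -275.0], [690.0, -223.0], [658.0, -123.0]]
red 240.6198347107438 274.44628099173553 121 at z80 [[ 562.58515764 -229.19001059]] z58 [[ 554.52971169 -220.15967598]]
```

View pics/c_top.png

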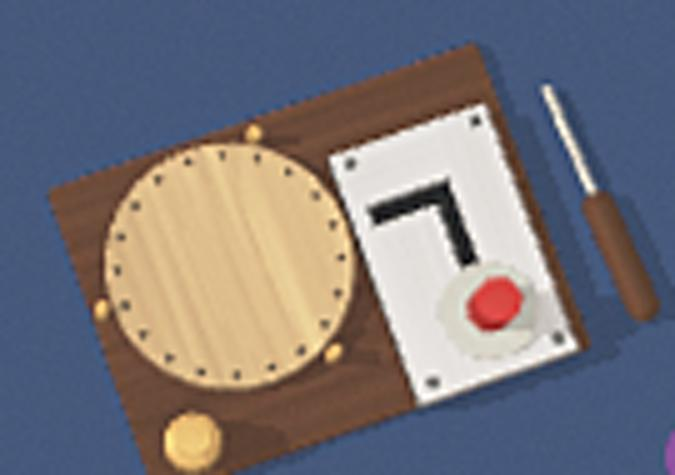

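The close crop shows the red knob on its pale washer at the outer end of the long leg. The slot runs up to the corner, then left towards the disc. The choice is confirmed.

Measured values:
- **Jig:** yaw is about 18.1°, and the corner is at about (635.4, -193.6).
- **Latch:** jig x is about -83.

I'll turn the tool so that tool x = jig y and tool y = jig x, with the fingers shut.

Request:
play_rows:
  rows:
    - {"dp": [0, 0, 0], "turn": [0, 0, 0.985], "fingers": 1}
    - {"dp": [0, 0, 0], "turn": [0, 0, 0.985], "fingers": 1}
    - {"dp": [0, 0, 0], "turn": [0, 0, 0.985], "fingers": 1}
    - {"dp": [0, 0, 0], "turn": [0, 0, 0.985], "fingers": 1}
    - {"dp": [0, 0, 0], "turn": [0, 0, 0.985], "fingers": 1}

```text
clock: 0.52
eef_pos: [138.0, 609.3, 230.8]
tcp_rot: [-3.141, 0.0, 2.398]
contact_force: [-0.0, 0.8, 0.5]
opening: 0.299
grasp_force: 0.0
```

Request:
play_rows:
  rows:
    - {"dp": [0, 0, 0], "turn": [0, 0, 0.985], "fingers": 1}
    - {"dp": [0, 0, 0], "turn": [0, 0, 0.985], "fingers": 1}
    - {"dp": [0, 0, 0], "turn": [0, 0, 0.985], "fingers": 1}
    - {"dp": [0, 0, 0], "turn": [0, 0, 0.985], "fingers": 1}
    - {"dp": [0, 0, 0], "turn": [0, 0, 0.985], "fingers": 1}

```text
clock: 0.93
eef_pos: [138.0, 609.3, 230.9]
tcp_rot: [-3.141, 0.001, 1.882]
contact_force: [-0.3, -0.3, -0.5]
opening: -0.0
grasp_force: 0.0
```

Request:
play_rows:
  rows:
    - {"dp": [-0.9, 0.1, 0], "turn": [0, 0, 0], "fingers": 1}
    - {"dp": [-0.9, 0.1, 0], "turn": [0, 0, 0], "fingers": 1}
    - {"dp": [-0.9, 0.1, 0], "turn": [0, 0, 0], "fingers": 1}
    - {"dp": [-0.9, 0.1, 0], "turn": [0, 0, 0], "fingers": 1}
    - {"dp": [-0.9, 0.1, 0], "turn": [0, 0, 0], "fingers": 1}

```text
clock: 1.35
eef_pos: [213.3, 442.9, 230.9]
tcp_rot: [-3.141, 0.001, 1.888]
contact_force: [1.1, 0.5, 1.0]
opening: -0.002
grasp_force: 0.0
```

Request:
play_rows:
  rows:
    - {"dp": [-0.9, 0.1, 0], "turn": [0, 0, 0], "fingers": 1}
    - {"dp": [-0.9, 0.1, 0], "turn": [0, 0, 0], "fingers": 1}
    - {"dp": [-0.9, 0.1, 0], "turn": [0, 0, 0], "fingers": 1}
    - {"dp": [-0.9, 0.1, 0], "turn": [0, 0, 0], "fingers": 1}
    - {"dp": [-0.9, 0.1, 0], "turn": [0, 0, 0], "fingers": 1}

```text
clock: 1.77
eef_pos: [288.3, 278.2, 231.2]
tcp_rot: [-3.142, 0.0, 1.888]
contact_force: [1.3, 1.0, 0.3]
opening: -0.002
grasp_force: 0.0
```

Request:
play_rows:
  rows:
    - {"dp": [-0.9, 0.1, 0], "turn": [0, 0, 0], "fingers": 1}
    - {"dp": [-0.9, 0.1, 0], "turn": [0, 0, 0], "fingers": 1}
    - {"dp": [-0.9, 0.1, 0], "turn": [0, 0, 0], "fingers": 1}
    - {"dp": [-0.9, 0.1, 0], "turn": [0, 0, 0], "fingers": 1}
    - {"dp": [-0.9, 0.1, 0], "turn": [0, 0, 0], "fingers": 1}

```text
clock: 2.18
eef_pos: [363.3, 113.3, 231.3]
tcp_rot: [3.141, -0.0, 1.887]
contact_force: [0.6, 0.7, -0.4]
opening: -0.0
grasp_force: 0.0
```

Request:
play_rows:
  rows:
    - {"dp": [-0.9, 0.1, 0], "turn": [0, 0, 0], "fingers": 1}
    - {"dp": [-0.9, 0.1, 0], "turn": [0, 0, 0], "fingers": 1}
    - {"dp": [-0.9, 0.1, 0], "turn": [0, 0, 0], "fingers": 1}
    - {"dp": [-0.9, 0.1, 0], "turn": [0, 0, 0], "fingers": 1}
    - {"dp": [0, 0, 0], "turn": [0, 0, 0], "fingers": 1}

```text
clock: 2.6
eef_pos: [425.5, -21.5, 231.5]
tcp_rot: [3.14, 0.002, 1.884]
contact_force: [-0.3, 0.8, 0.4]
opening: 0.003
grasp_force: 0.0
```

Request:
play_rows:
  rows:
    - {"dp": [-0.95, 0.07, 0], "turn": [0, 0, 0], "fingers": 1}
    - {"dp": [-0.95, 0.07, 0], "turn": [0, 0, 0], "fingers": 1}
    - {"dp": [-0.95, 0.07, 0], "turn": [0, 0, 0], "fingers": 1}
    - {"dp": [-0.95, 0.07, 0], "turn": [0, 0, 0], "fingers": 1}
    - {"dp": [-0.95, 0.07, 0.5], "turn": [0, 0, 0], "fingers": 1}

```text
clock: 3.02
eef_pos: [497.6, -194.4, 214.5]
tcp_rot: [3.137, 0.003, 1.887]
contact_force: [1.9, -0.1, 0.6]
opening: -0.003
grasp_force: 0.0
```

Request:
play_rows:
  rows:
    - {"dp": [-0.95, 0.07, 0.5], "turn": [0, 0, 0], "fingers": 1}
    - {"dp": [0, 0, 0.8], "turn": [0, 0, 0], "fingers": 1}
    - {"dp": [0, 0, 0.8], "turn": [0, 0, 0], "fingers": 1}
    - {"dp": [0, 0, 0], "turn": [0, 0, 0], "fingers": 1}
    - {"dp": [0, 0, 0], "turn": [0, 0, 0], "fingers": 1}

```text
clock: 3.43
eef_pos: [507.8, -225.2, 127.3]
tcp_rot: [-3.138, -0.003, 1.887]
contact_force: [0.5, -0.4, 0.5]
opening: 0.001
grasp_force: 0.0
```

```bash
cat > st.py <<'E'
from rig import r
from h import *
import sys
C=np.array([635.4,-193.6]); a=np.deg2rad(18.1); X=np.array([np.cos(a),np.sin(a)]); Y=np.array([-X[1],X[0]])
s=r.sense(); p=s['eef_pos']; print('clock',s['clock'],'tcp jig',(p[:2]-C)@X,(p[:2]-C)@Y,p[2],'rot',s['tcp_rot'])
for n in ('top','scene'):
    f=r.grab_frame(n); im=f['pixels']; h=cv2.cvtColor(im,cv2.COLOR_RGB2HSV)
    m=((h[...,0]<8)|(h[...,0]>172))&(h[...,1]>150)&(h[...,2]>120)
    box=proj(f,[[*(C+u*X+v*Y),58] for u in(-110,25) for v in(-25,70)])
    lo,hi=box.min(0).astype(int),box.max(0).astype(int); k=np.zeros_like(m); k[lo[1]:hi[1],lo[0]:hi[0]]=1
    yy,xx=np.nonzero(m&k)
    if len(xx): w=ray(f,(xx.mean(),yy.mean()),58)[0]-C; print(n,len(xx),'knob jig',w@X,w@Y)
    if len(sys.argv)>1:
        c=proj(f,[[*C,32]])[0].astype(int)
        pickle.dump(f,open(n+'_l.pkl','wb'))
        cv2.imwrite(f'pics/{sys.argv[1]}_{n}.png',cv2.resize(im[c[1]-60:c[1]+60,c[0]-80:c[0]+80],None,fx=5,fy=5,interpolation=cv2.INTER_CUBIC)[...,::-1])
E
python3 st.py a
```

```text
clock 3.4333 tcp jig -131.12928103204607 9.57679734024257 127.25675768005435 rot [-3.13819537e+00 -3.13138583e-03  1.88724992e+00]
top 13 knob jig -78.23112632485106 10.230048584441242
scene 66 knob jig -88.60974614413594 8.584709023263844
```

View pics/a_scene.png

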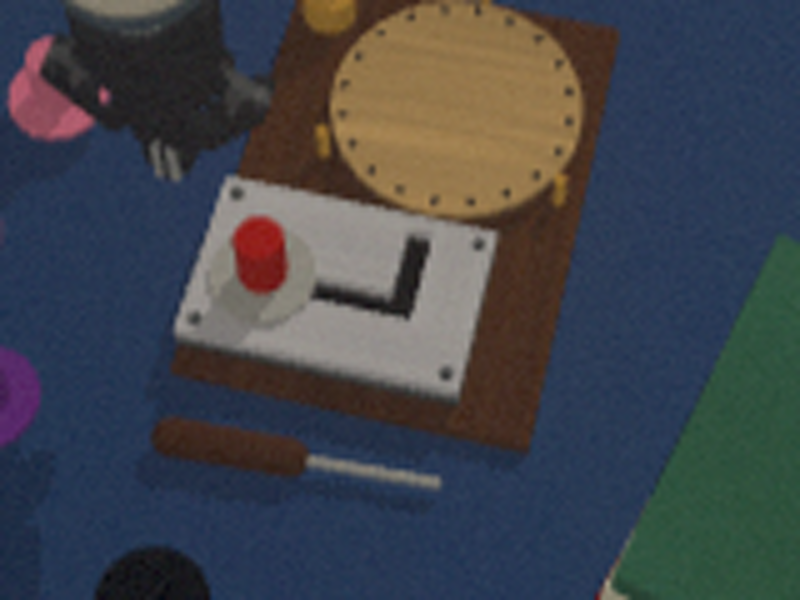

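The scene crop shows the shut fingertips at (165,160) and the knob at (260,250) with clear space between them. I'll move onto the slot line and descend.

Request:
play_rows:
  rows:
    - {"dp": [-0.24, 0, 0.4], "turn": [0, 0, 0], "fingers": 1}
    - {"dp": [0, 0, 0.7], "turn": [0, 0, 0], "fingers": 1}
    - {"dp": [0, 0, 0.6], "turn": [0, 0, 0], "fingers": 1}
    - {"dp": [0, 0, 0.2], "turn": [0, 0, 0], "fingers": 1}
    - {"dp": [0, 0, 0], "turn": [0, 0, 0], "fingers": 1}

```text
clock: 3.95
eef_pos: [512.1, -234.7, 52.6]
tcp_rot: [-3.141, -0.001, 1.888]
contact_force: [-0.7, 0.6, -0.5]
opening: -0.004
grasp_force: 0.0
```

Request:
play_rows:
  rows:
    - {"dp": [0, 0.1, 0], "turn": [0, 0, 0], "fingers": 1}
    - {"dp": [0, 0.1, 0], "turn": [0, 0, 0], "fingers": 1}
    - {"dp": [0, 0.1, 0], "turn": [0, 0, 0], "fingers": 1}
    - {"dp": [0, 0.1, 0], "turn": [0, 0, 0], "fingers": 1}
    - {"dp": [0, 0.05, 0], "turn": [0, 0, 0], "fingers": 1}

```text
clock: 4.37
eef_pos: [530.6, -229.6, 53.5]
tcp_rot: [3.14, 0.001, 1.888]
contact_force: [-1.2, -0.6, 0.9]
opening: -0.001
grasp_force: 0.9
```

```bash
sed -i 's/(-25,70)/(-45,70)/;s/(-110,25)/(-120,35)/' st.py; python3 st.py
```

```text
clock 4.3667 tcp jig -110.80538337060868 -1.6394250251622213 53.536837063601986 rot [3.14032920e+00 1.19253477e-03 1.88768945e+00]
scene 47 knob jig -84.21185465893218 2.2382383389969376
```

Request:
play_rows:
  rows:
    - {"dp": [0.01, 0.08, 0], "turn": [0, 0, 0], "fingers": 1}
    - {"dp": [0.01, 0.08, 0], "turn": [0, 0, 0], "fingers": 1}
    - {"dp": [0.01, 0.08, 0], "turn": [0, 0, 0], "fingers": 1}
    - {"dp": [0.01, 0.08, 0], "turn": [0, 0, 0], "fingers": 1}
    - {"dp": [0, 0.08, 0], "turn": [0, 0, 0], "fingers": 1}

```text
clock: 4.88
eef_pos: [544.2, -222.9, 52.5]
tcp_rot: [-3.141, -0.0, 1.887]
contact_force: [-1.2, 0.5, 1.4]
opening: -0.003
grasp_force: 1.0
```

Request:
play_rows:
  rows:
    - {"dp": [0, 0.08, 0], "turn": [0, 0, 0], "fingers": 1}
    - {"dp": [0, 0.08, 0], "turn": [0, 0, 0], "fingers": 1}
    - {"dp": [0, 0.08, 0], "turn": [0, 0, 0], "fingers": 1}
    - {"dp": [0, 0.08, 0], "turn": [0, 0, 0], "fingers": 1}
    - {"dp": [0, 0.08, 0], "turn": [0, 0, 0], "fingers": 1}

```text
clock: 5.3
eef_pos: [559.5, -218.0, 52.5]
tcp_rot: [-3.142, -0.0, 1.887]
contact_force: [-1.9, -0.4, 1.8]
opening: -0.003
grasp_force: 0.8
```

```bash
python3 st.py b
```

```text
clock 5.3 tcp jig -79.66334544044553 0.4178924125395426 52.53233471819198 rot [-3.14158199e+00 -2.00163982e-05  1.88732061e+00]
scene 36 knob jig -52.284761190728986 5.335714019456951
```

View pics/b_scene.png

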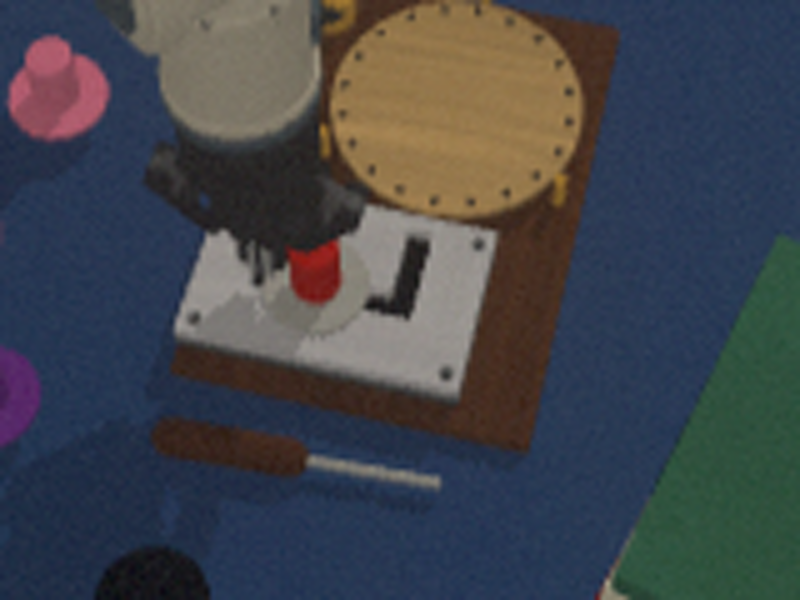

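The knob, at (317,272) in the crop, has moved about 32 mm along the leg with the fingertips behind it. I'll keep pushing.

Request:
play_rows:
  rows:
    - {"dp": [0, 0.08, 0], "turn": [0, 0, 0], "fingers": 1}
    - {"dp": [0, 0.08, 0], "turn": [0, 0, 0], "fingers": 1}
    - {"dp": [0, 0.08, 0], "turn": [0, 0, 0], "fingers": 1}
    - {"dp": [0, 0.08, 0], "turn": [0, 0, 0], "fingers": 1}
    - {"dp": [0, 0.08, 0], "turn": [0, 0, 0], "fingers": 1}

```text
clock: 5.82
eef_pos: [574.8, -213.0, 52.5]
tcp_rot: [-3.142, 0.0, 1.887]
contact_force: [-1.1, -0.0, 0.2]
opening: -0.002
grasp_force: 0.5
```

Request:
play_rows:
  rows:
    - {"dp": [0, 0.08, 0], "turn": [0, 0, 0], "fingers": 1}
    - {"dp": [0, 0.08, 0], "turn": [0, 0, 0], "fingers": 1}
    - {"dp": [0, 0.08, 0], "turn": [0, 0, 0], "fingers": 1}
    - {"dp": [0, 0.08, 0], "turn": [0, 0, 0], "fingers": 1}
    - {"dp": [0, 0.08, 0], "turn": [0, 0, 0], "fingers": 1}

```text
clock: 6.23
eef_pos: [590.0, -208.0, 52.6]
tcp_rot: [3.142, 0.0, 1.887]
contact_force: [-0.9, -0.8, -0.3]
opening: 0.0
grasp_force: 0.4
```

Request:
play_rows:
  rows:
    - {"dp": [0, 0.05, 0], "turn": [0, 0, 0], "fingers": 1}
    - {"dp": [0, 0.05, 0], "turn": [0, 0, 0], "fingers": 1}
    - {"dp": [0, 0.05, 0], "turn": [0, 0, 0], "fingers": 1}
    - {"dp": [0, 0.05, 0], "turn": [0, 0, 0], "fingers": 1}
    - {"dp": [0, 0.05, 0], "turn": [0, 0, 0], "fingers": 1}

```text
clock: 6.65
eef_pos: [599.3, -204.9, 52.5]
tcp_rot: [-3.142, -0.0, 1.887]
contact_force: [-1.6, -0.7, 0.1]
opening: 0.0
grasp_force: 0.5
```

```bash
python3 st.py c
```

```text
clock 6.65 tcp jig -37.85935491724429 0.4870448324346001 52.53914489989999 rot [-3.14154334e+00 -7.52652328e-05  1.88723916e+00]
scene 29 knob jig -9.561338914479046 5.343894966016759
```

Request:
play_rows:
  rows:
    - {"dp": [0, 0.03, 0], "turn": [0, 0, 0], "fingers": 1}
    - {"dp": [0, 0.03, 0], "turn": [0, 0, 0], "fingers": 1}
    - {"dp": [0, 0.03, 0], "turn": [0, 0, 0], "fingers": 1}
    - {"dp": [0, 0.03, 0], "turn": [0, 0, 0], "fingers": 1}
    - {"dp": [0, 0.03, 0], "turn": [0, 0, 0], "fingers": 1}

```text
clock: 7.17
eef_pos: [604.9, -203.1, 52.6]
tcp_rot: [-3.142, -0.0, 1.887]
contact_force: [-1.4, -1.4, 1.5]
opening: -0.003
grasp_force: 0.7
```

Request:
play_rows:
  rows:
    - {"dp": [0, 0.025, 0], "turn": [0, 0, 0], "fingers": 1}
    - {"dp": [0, 0.025, 0], "turn": [0, 0, 0], "fingers": 1}
    - {"dp": [0, 0, 0], "turn": [0, 0, 0], "fingers": 1}

```text
clock: 7.42
eef_pos: [607.0, -202.4, 52.6]
tcp_rot: [3.141, 0.0, 1.887]
contact_force: [-0.4, -0.1, 0.6]
opening: -0.002
grasp_force: 0.3
```

Request:
play_rows:
  rows:
    - {"dp": [0, 0.025, 0], "turn": [0, 0, 0], "fingers": 1}
    - {"dp": [0, 0, 0], "turn": [0, 0, 0], "fingers": 1}

```text
clock: 7.58
eef_pos: [607.8, -202.1, 52.6]
tcp_rot: [3.142, 0.0, 1.887]
contact_force: [-0.6, -0.1, -0.3]
opening: -0.005
grasp_force: 0.4
```

Request:
play_rows:
  rows:
    - {"dp": [0, 0.025, 0], "turn": [0, 0, 0], "fingers": 1}
    - {"dp": [0, 0, 0], "turn": [0, 0, 0], "fingers": 1}

```text
clock: 7.75
eef_pos: [608.8, -201.9, 52.6]
tcp_rot: [3.141, 0.0, 1.887]
contact_force: [-1.0, -0.4, 0.9]
opening: -0.001
grasp_force: 0.5
```

Request:
play_rows:
  rows:
    - {"dp": [0, 0.025, 0], "turn": [0, 0, 0], "fingers": 1}
    - {"dp": [0, 0, 0], "turn": [0, 0, 0], "fingers": 1}

```text
clock: 7.92
eef_pos: [609.8, -201.6, 52.6]
tcp_rot: [3.141, 0.0, 1.887]
contact_force: [-1.2, -0.4, 0.2]
opening: -0.004
grasp_force: 0.5
```

```bash
python3 st.py d
```

```text
clock 7.9167 tcp jig -26.84453864804621 0.40263422133188864 52.58367587900708 rot [3.14146503e+00 5.82313820e-05 1.88725969e+00]
scene 32 knob jig 0.2830365868115102 4.831045547795122
```

View pics/d_scene.png

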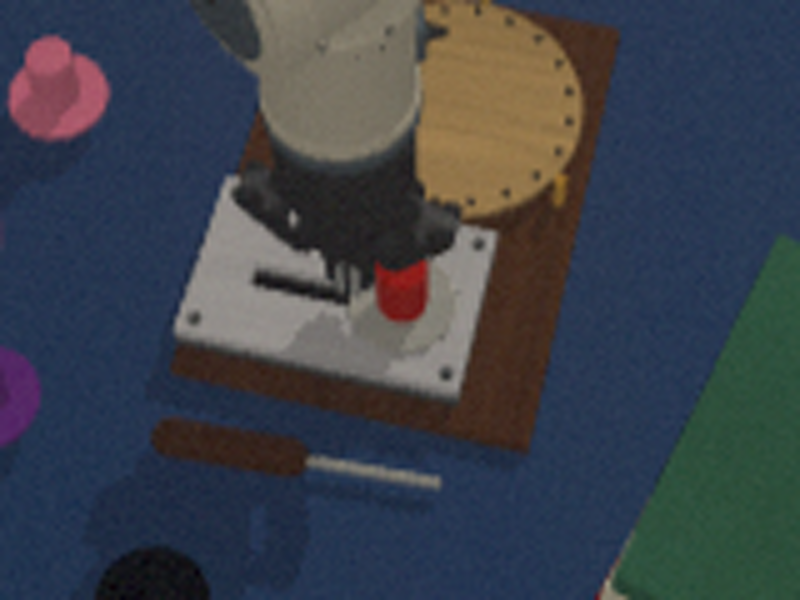

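The knob at (402,290) is about at the corner. I'll continue in 1 mm steps until it meets the stop.

Request:
play_rows:
  rows:
    - {"dp": [0, 0.025, 0], "turn": [0, 0, 0], "fingers": 1}
    - {"dp": [0, 0, 0], "turn": [0, 0, 0], "fingers": 1}

```text
clock: 8.18
eef_pos: [610.7, -201.2, 52.6]
tcp_rot: [3.142, 0.0, 1.887]
contact_force: [-1.6, -0.3, 0.3]
opening: -0.002
grasp_force: 0.5
```

Request:
play_rows:
  rows:
    - {"dp": [0, 0.025, 0], "turn": [0, 0, 0], "fingers": 1}
    - {"dp": [0, 0, 0], "turn": [0, 0, 0], "fingers": 1}

```text
clock: 8.35
eef_pos: [611.1, -201.1, 52.6]
tcp_rot: [-3.141, -0.0, 1.887]
contact_force: [-4.3, -1.8, 2.4]
opening: -0.001
grasp_force: 2.1
```

Force rose at the corner stop, so the pin is at the corner. I'll back off, go round to the knob's -y side, and approach.

Request:
play_rows:
  rows:
    - {"dp": [0, -0.25, 0], "turn": [0, 0, 0], "fingers": 1}
    - {"dp": [0, -0.35, 0], "turn": [0, 0, 0], "fingers": 1}
    - {"dp": [-0.5, 0, 0], "turn": [0, 0, 0], "fingers": 1}
    - {"dp": [-0.6, 0, 0], "turn": [0, 0, 0], "fingers": 1}
    - {"dp": [0, 0, 0], "turn": [0, 0, 0], "fingers": 1}

```text
clock: 8.77
eef_pos: [603.8, -253.7, 53.2]
tcp_rot: [3.139, 0.003, 1.886]
contact_force: [-0.0, -0.2, 1.4]
opening: -0.003
grasp_force: 0.0
```

Request:
play_rows:
  rows:
    - {"dp": [0, 0.4, 0], "turn": [0, 0, 0], "fingers": 1}
    - {"dp": [0, 0.5, 0], "turn": [0, 0, 0], "fingers": 1}
    - {"dp": [0, 0.35, 0], "turn": [0, 0, 0], "fingers": 1}
    - {"dp": [0, 0, 0], "turn": [0, 0, 0], "fingers": 1}

```text
clock: 9.1
eef_pos: [652.2, -234.0, 52.8]
tcp_rot: [3.139, 0.001, 1.888]
contact_force: [0.1, 0.0, 1.6]
opening: 0.003
grasp_force: 0.0
```

```bash
python3 st.py e
```

```text
clock 9.1 tcp jig 3.4637357310398134 -43.60074890833016 52.7877584808718 rot [3.13906363e+00 1.14477963e-03 1.88803358e+00]
top 20 knob jig 7.883105463270274 8.463910524512599
```

View pics/e_scene.png

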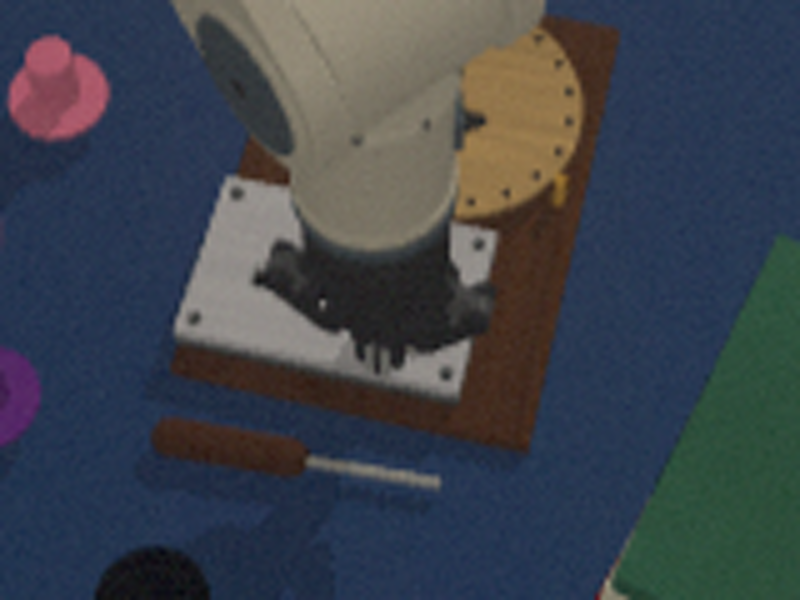

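The knob is hidden behind the gripper. The fingertips at (378,360) stand on its -y side, so I'll push along +y.

Request:
play_rows:
  rows:
    - {"dp": [0.1, -0.03, 0], "turn": [0, 0, 0], "fingers": 1}
    - {"dp": [0.1, 0, 0], "turn": [0, 0, 0], "fingers": 1}
    - {"dp": [0.1, 0, 0], "turn": [0, 0, 0], "fingers": 1}
    - {"dp": [0.08, 0, 0], "turn": [0, 0, 0], "fingers": 1}
    - {"dp": [0.05, 0, 0], "turn": [0, 0, 0], "fingers": 1}

```text
clock: 9.62
eef_pos: [642.9, -218.2, 52.7]
tcp_rot: [-3.141, -0.0, 1.887]
contact_force: [0.6, -0.1, -0.2]
opening: 0.001
grasp_force: 0.0
```

Request:
play_rows:
  rows:
    - {"dp": [0.05, 0, 0], "turn": [0, 0, 0], "fingers": 1}
    - {"dp": [0.05, 0, 0], "turn": [0, 0, 0], "fingers": 1}
    - {"dp": [0.05, 0, 0], "turn": [0, 0, 0], "fingers": 1}
    - {"dp": [0.05, 0, 0], "turn": [0, 0, 0], "fingers": 1}
    - {"dp": [0.05, 0, 0], "turn": [0, 0, 0], "fingers": 1}

```text
clock: 10.03
eef_pos: [640.2, -209.2, 52.6]
tcp_rot: [-3.142, 0.0, 1.887]
contact_force: [-0.4, -2.4, 0.5]
opening: 0.002
grasp_force: 0.8
```

Request:
play_rows:
  rows:
    - {"dp": [0.06, 0, 0], "turn": [0, 0, 0], "fingers": 1}
    - {"dp": [0.06, 0, 0], "turn": [0, 0, 0], "fingers": 1}
    - {"dp": [0.06, 0, 0], "turn": [0, 0, 0], "fingers": 1}
    - {"dp": [0.06, 0, 0], "turn": [0, 0, 0], "fingers": 1}
    - {"dp": [0.06, 0, 0], "turn": [0, 0, 0], "fingers": 1}

```text
clock: 10.45
eef_pos: [636.5, -197.5, 52.5]
tcp_rot: [3.142, -0.0, 1.887]
contact_force: [-0.6, -0.7, -0.3]
opening: 0.004
grasp_force: 0.8
```

```bash
python3 st.py f
```

```text
clock 10.45 tcp jig -0.15059797382371964 -4.04396388106063 52.546579085857694 rot [ 3.14153473e+00 -3.63868749e-05  1.88733365e+00]
```

Request:
play_rows:
  rows:
    - {"dp": [0.06, 0.01, 0], "turn": [0, 0, 0], "fingers": 1}
    - {"dp": [0.06, 0.01, 0], "turn": [0, 0, 0], "fingers": 1}
    - {"dp": [0.06, 0, 0], "turn": [0, 0, 0], "fingers": 1}
    - {"dp": [0.06, 0, 0], "turn": [0, 0, 0], "fingers": 1}
    - {"dp": [0.06, 0, 0], "turn": [0, 0, 0], "fingers": 1}

```text
clock: 10.97
eef_pos: [633.5, -185.9, 52.5]
tcp_rot: [-3.142, -0.0, 1.887]
contact_force: [-1.2, -2.1, 0.7]
opening: 0.003
grasp_force: 0.7
```

Request:
play_rows:
  rows:
    - {"dp": [0.04, 0, 0], "turn": [0, 0, 0], "fingers": 1}
    - {"dp": [0.03, 0, 0], "turn": [0, 0, 0], "fingers": 1}
    - {"dp": [0.03, 0, 0], "turn": [0, 0, 0], "fingers": 1}
    - {"dp": [0.03, 0, 0], "turn": [0, 0, 0], "fingers": 1}
    - {"dp": [0, 0, 0], "turn": [0, 0, 0], "fingers": 1}

```text
clock: 11.38
eef_pos: [631.9, -180.9, 52.5]
tcp_rot: [-3.142, -0.0, 1.887]
contact_force: [-0.2, -1.2, 0.5]
opening: 0.003
grasp_force: 0.2
```

Request:
play_rows:
  rows:
    - {"dp": [0.025, 0, 0], "turn": [0, 0, 0], "fingers": 1}
    - {"dp": [0.025, 0, 0], "turn": [0, 0, 0], "fingers": 1}
    - {"dp": [0, 0, 0], "turn": [0, 0, 0], "fingers": 1}

```text
clock: 11.63
eef_pos: [631.3, -179.1, 52.5]
tcp_rot: [3.142, -0.0, 1.887]
contact_force: [0.1, 0.4, -0.8]
opening: 0.001
grasp_force: 0.3
```

```bash
python3 st.py
```

```text
clock 11.6333 tcp jig 0.6283149706893797 15.046269508405286 52.52951779961681 rot [ 3.14156667e+00 -1.39255441e-04  1.88725999e+00]
```

Request:
play_rows:
  rows:
    - {"dp": [0.025, 0, 0], "turn": [0, 0, 0], "fingers": 1}
    - {"dp": [0.025, 0, 0], "turn": [0, 0, 0], "fingers": 1}
    - {"dp": [0, 0, 0], "turn": [0, 0, 0], "fingers": 1}

```text
clock: 11.98
eef_pos: [630.7, -177.2, 52.5]
tcp_rot: [3.142, -0.0, 1.887]
contact_force: [0.2, -1.4, -0.2]
opening: -0.002
grasp_force: 0.3
```

Request:
play_rows:
  rows:
    - {"dp": [0.025, 0, 0], "turn": [0, 0, 0], "fingers": 1}
    - {"dp": [0, 0, 0], "turn": [0, 0, 0], "fingers": 1}

```text
clock: 12.15
eef_pos: [630.4, -176.3, 52.6]
tcp_rot: [-3.142, -0.0, 1.887]
contact_force: [0.5, -1.2, -0.7]
opening: 0.0
grasp_force: 0.4
```

Request:
play_rows:
  rows:
    - {"dp": [0.025, 0, 0], "turn": [0, 0, 0], "fingers": 1}
    - {"dp": [0, 0, 0], "turn": [0, 0, 0], "fingers": 1}

```text
clock: 12.32
eef_pos: [630.1, -175.3, 52.5]
tcp_rot: [3.142, -0.0, 1.887]
contact_force: [-0.3, -0.4, -0.1]
opening: -0.003
grasp_force: 0.4
```

TCP jig y is about 19. I'll keep going in 1 mm steps until the force rises.

Request:
play_rows:
  rows:
    - {"dp": [0.025, 0, 0], "turn": [0, 0, 0], "fingers": 1}
    - {"dp": [0, 0, 0], "turn": [0, 0, 0], "fingers": 1}

```text
clock: 12.48
eef_pos: [629.8, -174.4, 52.6]
tcp_rot: [3.142, -0.0, 1.887]
contact_force: [0.7, -0.9, -0.3]
opening: 0.0
grasp_force: 0.4
```

Request:
play_rows:
  rows:
    - {"dp": [0.025, 0, 0], "turn": [0, 0, 0], "fingers": 1}
    - {"dp": [0, 0, 0], "turn": [0, 0, 0], "fingers": 1}

```text
clock: 12.65
eef_pos: [629.5, -173.6, 52.6]
tcp_rot: [3.141, 0.0, 1.887]
contact_force: [-1.0, -0.9, 0.1]
opening: 0.001
grasp_force: 0.6
```

Request:
play_rows:
  rows:
    - {"dp": [0.025, 0, 0], "turn": [0, 0, 0], "fingers": 1}
    - {"dp": [0, 0, 0], "turn": [0, 0, 0], "fingers": 1}

```text
clock: 12.82
eef_pos: [629.5, -173.0, 52.9]
tcp_rot: [3.141, 0.001, 1.888]
contact_force: [0.5, -3.2, 2.5]
opening: -0.002
grasp_force: 1.9
```

Request:
play_rows:
  rows:
    - {"dp": [0.02, 0, 0], "turn": [0, 0, 0], "fingers": 1}
    - {"dp": [0, 0, 0], "turn": [0, 0, 0], "fingers": 1}

```text
clock: 12.98
eef_pos: [629.4, -172.6, 53.1]
tcp_rot: [3.141, 0.002, 1.888]
contact_force: [-0.6, -4.2, 4.3]
opening: -0.004
grasp_force: 2.8
```

Force is rising as expected at the end stop. I'll retreat and check.

Request:
play_rows:
  rows:
    - {"dp": [-0.2, 0, 0], "turn": [0, 0, 0], "fingers": 1}
    - {"dp": [-0.6, 0, 0], "turn": [0, 0, 0], "fingers": 1}
    - {"dp": [-0.8, 0, 0], "turn": [0, 0, 0], "fingers": 1}
    - {"dp": [-0.5, 0, -0.8], "turn": [0, 0, 0], "fingers": 1}
    - {"dp": [-0.5, 0, -0.9], "turn": [0, 0, 0], "fingers": 1}

```text
clock: 13.4
eef_pos: [659.2, -271.0, 117.9]
tcp_rot: [-3.137, -0.005, 1.887]
contact_force: [1.1, -0.3, -0.0]
opening: -0.0
grasp_force: 0.0
```

Request:
play_rows:
  rows:
    - {"dp": [0, -0.9, -0.4], "turn": [0, 0, 0], "fingers": 1}
    - {"dp": [0, -0.9, -0.4], "turn": [0, 0, 0], "fingers": 1}
    - {"dp": [0, -0.9, -0.4], "turn": [0, 0, 0], "fingers": 1}
    - {"dp": [0, -0.9, -0.4], "turn": [0, 0, 0], "fingers": 1}
    - {"dp": [0, -0.9, 0], "turn": [0, 0, 0], "fingers": 1}

```text
clock: 13.82
eef_pos: [490.0, -327.8, 187.4]
tcp_rot: [3.139, 0.002, 1.887]
contact_force: [1.2, -1.4, 0.3]
opening: -0.002
grasp_force: 0.0
```

```bash
python3 st.py g
```

```text
clock 13.8167 tcp jig -179.92915676212948 -82.32464214981923 187.3571387744128 rot [3.13887023e+00 2.42616173e-03 1.88742865e+00]
top 67 knob jig 4.627906024464276 43.901949247194004
scene 99 knob jig -0.23124776842704725 48.22738269729231
```

View pics/g_scene.png

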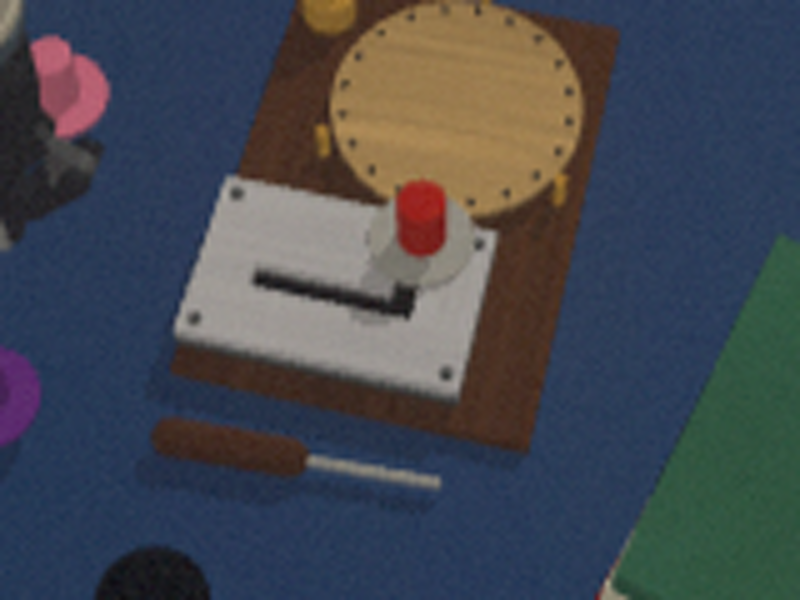

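View pics/g_top.png

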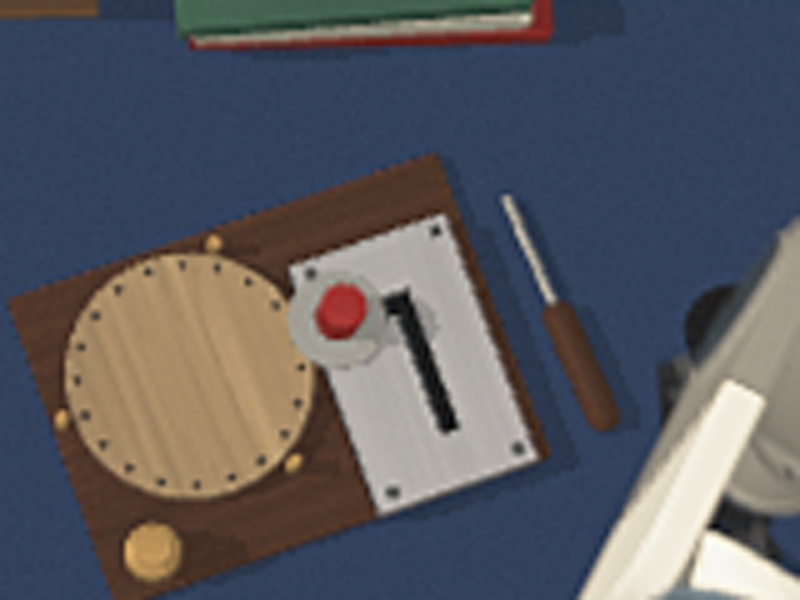

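Both views show the washer over the disc's rim and the knob at about jig (2, 46), so the pin is home. The slot's whole long leg is free, and the disc, weight and bodkin look unmoved. I'm handing in.

```bash
python3 -c "
from rig import r
print(r.sign_off())"
```

```text
the job is handed in; nothing more can be done
None
```

I pushed the latch to the corner and then fully home at the end of the short leg, with its washer over the rim of the basket base, and handed in the job at about 14 s; no verdict was returned.

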